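# Load the tumbler and test its breaker

## Task

Get the tumbler loaded and its supply checked: pour all six wheel nuts out of the steel cup into the tumbler's open bowl and stand the empty cup upright on the rubber mat again. With the nuts in the bowl, test the earth-leakage breaker: press its test button so that the lever drops, then push the lever fully up again to switch the supply back on. Leave the spray can, carton and wrench where they are.

Things in the scene. Friction and masses are not known exactly. Their poses are not given: they have to be found in the camera images.
- cup: Open steel cup without handle, 80 mm tall, outside diameter 62 mm at the base and 70 mm at the rim (66 mm at half height), wall 2.5 mm, floor 5 mm thick, 0.10 to 0.21 kg empty. It starts upright on the rubber mat holding all six nuts, up to 66 mm above its underside. Origin: centre of its underside; z along its axis towards the mouth.
- cup_rim (a point): Centre of the cup's mouth, 80 mm above its underside.
- mat: Thin black rubber mat fixed on the counter, 170 x 170 mm, 3 mm thick. It is either left or right of the tumbler, with the breaker box on the other side. Origin: centre of its underside, on the counter.
- tumbler: Vibratory tumbler fixed to the counter: grey round base 200 mm across, springs, and an open grey bowl. Bowl rim 175 mm above the counter, 234 mm across outside, 224 inside; bowl floor 164 mm across, 87 mm above the counter. A cone, 68 mm wide at its foot, stands in the middle of the bowl, up to 152 mm above the counter. Origin: on the counter under the centre; z up.
- bowl_rim (a point): Centre of the tumbler bowl's mouth, level with the rim, 175 mm above the counter.
- breaker: Grey steel box fixed to the counter, 180 mm deep (x), 150 mm wide (y), its cover sloping from 35 mm high at the front (-x, robot's side) to 122 mm at the back; slope 0.45 rad. A black breaker 115 mm wide, 150 mm long stands 14 mm out of the cover. Origin: centre of the underside; z up. In this frame up the slope is (0.90, 0, 0.435), out of the cover (-0.435, 0, 0.90).
- test_button (a joint): The breaker's test button, travel in m: 0 released, 0.007 fully in. It moves square to the cover, springs back, and takes about 3 to 4 N. Pressed right in, it trips the lever, which then drops by itself.
- button_top (a point): Centre of the outer face of the test button, a grey round button 22 mm across that stands 11 mm out of the breaker's face, 38 mm to the -y side of the lever's line and 62 mm down the slope from the lever's pivot.
- lever (a joint): The breaker's lever, angle in rad: 0 up (on: leaning 0.4 rad up the slope from square to the cover), 0.8 dropped (leaning 0.4 rad down the slope). It snaps over at 0.4 to either end stop and stays there; less than 1.5 N at its tip moves it. It starts up.
- lever_tip (a point): Outer end of the breaker's lever. The lever's grip is 24 mm wide (along the box's y), 14 mm thick and 20 mm long; the tip is 54 mm from the pivot and so about 38 mm out of the breaker's face.
- lever_pivot (a point): Axis of the lever, parallel to the box's y, 12 mm under the breaker's face.
- spray_can: Spray can with a blue label, 66 mm across, 190 mm tall, standing loose on the far part of the counter. Not part of the job. Origin: centre of its underside.
- carton: Small brown cardboard carton 110 x 85 x 60 mm standing loose on the far part of the counter. Not part of the job. Origin: centre of its underside.
- wrench: Steel wrench, 190 mm long, lying loose on the counter beyond the tumbler. Not part of the job. Origin: underside of its middle, x along it.
- nut1: One of six alike dark steel wheel nuts: hexagonal, 22 mm across corners, 30 mm long with a rounded closed end, 45 g. Starts in the cup. Origin: centre of its open end; z along it towards the closed end.
- nut2: One of six alike dark steel wheel nuts: hexagonal, 22 mm across corners, 30 mm long with a rounded closed end, 45 g. Starts in the cup. Origin: centre of its open end; z along it towards the closed end.
- nut3: One of six alike dark steel wheel nuts: hexagonal, 22 mm across corners, 30 mm long with a rounded closed end, 45 g. Starts in the cup. Origin: centre of its open end; z along it towards the closed end.
- nut4: One of six alike dark steel wheel nuts: hexagonal, 22 mm across corners, 30 mm long with a rounded closed end, 45 g. Starts in the cup. Origin: centre of its open end; z along it towards the closed end.
- nut5: One of six alike dark steel wheel nuts: hexagonal, 22 mm across corners, 30 mm long with a rounded closed end, 45 g. Starts in the cup. Origin: centre of its open end; z along it towards the closed end.
- nut6: One of six alike dark steel wheel nuts: hexagonal, 22 mm across corners, 30 mm long with a rounded closed end, 45 g. Starts in the cup. Origin: centre of its open end; z along it towards the closed end.
Things that resemble listed ones, but are neither listed nor needed, are in the scene too. Of the things that look like the cup, take the one that is nearest to the robot's base at the start.

How it is judged:
On the way, in this order (a step that is already met when the one before it is completed fails the run):
1. all six nuts lie in the tumbler's bowl, the breaker's lever still up (horizontal distance between each of nut1, nut2, nut3, nut4, nut5, nut6 and tumbler below 0.112 m and z of nut1 in the frame of tumbler between 0.07 and 0.175 m and z of nut2 in the frame of tumbler between 0.07 and 0.175 m and z of nut3 in the frame of tumbler between 0.07 and 0.175 m and z of nut4 in the frame of tumbler between 0.07 and 0.175 m and z of nut5 in the frame of tumbler between 0.07 and 0.175 m and z of nut6 in the frame of tumbler between 0.07 and 0.175 m and value of joint lever below 0.08 rad), for 0.2 s.
2. the test button is pressed and the lever has dropped (value of joint test_button above 0.0015 m and value of joint lever above 0.5 rad), for 0.02 s.
3. the lever is fully up again and the button released (value of joint lever below 0.08 rad and value of joint test_button below 0.002 m), for 0.2 s.
At the end, for the whole second after the job is handed in: All six nuts lie at rest inside the tumbler's bowl; the cup stands upright (within 0.1 rad) and at rest on the rubber mat, the centre of its base within 75 mm of the mat's centre both ways; the breaker's lever is fully up (within 0.08 rad of its stop) and the test button is released (all of step 3 and horizontal distance between each of nut1, nut2, nut3, nut4, nut5, nut6 and tumbler below 0.112 m and z of nut1 in the frame of tumbler between 0.07 and 0.175 m and z of nut2 in the frame of tumbler between 0.07 and 0.175 m and z of nut3 in the frame of tumbler between 0.07 and 0.175 m and z of nut4 in the frame of tumbler between 0.07 and 0.175 m and z of nut5 in the frame of tumbler between 0.07 and 0.175 m and z of nut6 in the frame of tumbler between 0.07 and 0.175 m and linear speed of each of nut1, nut2, nut3, nut4, nut5, nut6, cup below 0.03 m/s and angle between cup's own z axis and vertical below 0.1 rad and height (world z) of cup below 0.01 m and x of cup in the frame of mat between -0.075 and 0.075 m and y of cup in the frame of mat between -0.075 and 0.075 m); the robot touches nothing.
It fails at once if the spray can is shifted by more than 30 mm or knocked over (distance of spray_can from where it was at the start of the episode above 0.03 m or angle between spray_can's own z axis and vertical above 0.3 rad).
It fails at once if the carton is shifted by more than 30 mm or knocked over (distance of carton from where it was at the start of the episode above 0.03 m or angle between carton's own z axis and vertical above 0.3 rad).
It fails at once if the wrench is shifted by more than 30 mm or knocked over (distance of wrench from where it was at the start of the episode above 0.03 m or angle between wrench's own z axis and vertical above 0.3 rad).
It also fails if it takes over 64 s, if anything falls off the work surface, if the arm or the gripper's body presses on something with over 40 N, if the wrist force passes 120 N, or if a joint passes its speed limit or range.

## Robot

A 7-joint arm with a two-finger parallel gripper is mounted at the origin on the work surface. World frame = base frame: x ahead of the robot, y to its left, z up, the work surface at z = 0. Lengths are in m, angles in rad, forces in N, time in s.
With the tool pointing down it reaches from about 0.4 to 0.85 m from the base axis. Payload 10.4 kg.
Tool frame: the origin (TCP) lies midway between the tips of the shut fingers; the grasp point (between the pads) lies 19 mm behind it; z points along the fingers, y is the direction in which the jaws open and shut (so a half turn about z gives the same grasp; the last joint's range is limited). The gripper opens to 87 mm and grips with 3 to 60 N. Pads are 19 mm wide; open, the fingers measure 117 mm over their backs; the gripper's body (75 mm by 190 mm) begins 51 mm behind the grasp point.
Start: joints at [1.324, 0.332, -0.065, 1.46, 0.022, 1.35, -0.088], TCP at [0.139, -0.609, 0.223] pointing down, gripper open.
Joint ranges: [-2.6, 2.6], [-0.5, 2.12], [-1.47, 1.34], [0.16, 2.42], [-1.27, 4.41], [0.06, 2.06], [-2.6, 2.6]. Speed limits (rad/s): [2.22, 2.22, 2.79, 2.79, 3.14, 3.14, 3.14].

## Interface

Orientations are given as a rotation vector (axis times angle).
In Python, from rig import goto, move_linear, movej, open_gripper, close, wait, solve_ik, camera, MotionError, hand_in, spot_in, tip_of, read_t, read_qpos, read_joint_velocities, read_effort, read_tool_pos, read_tool_rot, read_contact_force, read_torque, read_opening gives the robot as it stands. Calls block until the motion is done:
- goto(position, orientation): joint-space move of the TCP to a pose.
- move_linear(position, speed=0.15, rot=None): straight line of the TCP; rot=None keeps the orientation; speed is the mean speed in m/s.
- movej(angles): joint-space move.
- open_gripper() and close(): open the fingers fully, or close them until they stop; the grip force is fixed at half the most.
- wait(seconds).
- solve_ik(position, orientation): joint angles nearest the present ones, or None.
- camera(name): name is "scene" or "top" or "wrist"; returns a dict with "color" (420x560x3 uint8, red, green, blue), "range_z" (420x560 float32, m along the optical axis (not along the pixel's ray), 0 where there is no reading), "fx", "fy", "cx", "cy" (pixels), "eye" and "attitude" of the camera in the world; the wrist camera has in their place "T_tool_cam" (4x4, takes a point from camera to tool coordinates, whose origin is the TCP and whose axes are the flange's). Camera axes: x right, y down, z forward; pixel columns grow to the right and rows downward; lengths in m; the calibration is good to about 2 mm. A picture is of the moment at which its call begins: read the wrist's pose just before it.
A pose or a line that the arm cannot do raises MotionError and nothing moves.
- hand_in(): hands the job in, once; it reports no verdict.
Trained networks look in the newest picture that a camera, given by its name, has taken for a name from the list of things; names that differ only in an ending like _2 or _b are one class to them, and where a whole thing is asked for, a point or a joint stands for the part that bears it (a point fixed in the world has none). Each returns a list of dicts, best first, with "conf" (0 to 1); they miss things now and then, are a little off and sometimes report something else, mostly with a low value. They report only what shows in the picture. A call takes as long as a camera call. They do not tell look-alikes from the thing itself.
- spot_in(label, camera): "xy" ([column, row] in pixels, amid what is visible of it).
- tip_of(label, camera): "xy" ([column, row] in pixels: a listed point, or the origin of a listed thing).
Readings, each from a call of its own:
- read_t(): time.
- read_qpos(): joint angles.
- read_joint_velocities(): joint speeds.
- read_effort(): joint torques, N m.
- read_tool_pos(): TCP position.
- read_tool_rot(): TCP orientation.
- read_contact_force(): force on the tool from outside, world axes, zero at the start.
- read_torque(): the same for the moment, N m.
- read_opening(): opening from 0.0 (shut) to 1.0 (fully open).
Only numpy, scipy, OpenCV 4.12 (cv2) and the standard library are available. Lean on these libraries where they do the work, as an engineer would, in place of code of your own. Each camera call takes 0.05 s, during which the arm holds its last target. There are 200 camera calls.

## Working session

There is one attempt and no reset: what is moved stays moved. The work goes in short steps, each a Python script; the robot and the scene stay as the last script left them, time stands still between calls to the robot, and variables do not carry over. Pictures are saved under pics/ and viewed, about 8 in all and at most 12, crops included, and the job is handed in when it is done.

```bash
mkdir -p pics; ls; cat > h.py <<'E'
import numpy as np, cv2
from scipy.spatial.transform import Rotation as R
from rig import *
def shot(n):
    if n=='wrist':
        p=np.array(read_tool_pos());r=R.from_rotvec(read_tool_rot()).as_matrix()
    c=camera(n)
    if n=='wrist':
        T=np.eye(4);T[:3,:3]=r;T[:3,3]=p;c['T']=T@np.array(c['T_tool_cam'])
    else:
        a=np.array(c['attitude'],float)
        T=np.eye(4);T[:3,:3]=a if a.shape==(3,3) else R.from_rotvec(a).as_matrix();T[:3,3]=c['eye'];c['T']=T
    return c
def px(c,uv,z=None):
    u,v=uv
    d=c['T'][:3,:3]@np.array([(u-c['cx'])/c['fx'],(v-c['cy'])/c['fy'],1.]);e=c['T'][:3,3]
    if z is None:
        w=c['range_z'][int(v)-2:int(v)+3,int(u)-2:int(u)+3];w=w[w>0]
        return e+d*np.median(w) if len(w) else None
    return e+d*(z-e[2])/d[2]
def save(c,n,box=None,s=1):
    im=cv2.cvtColor(c['color'],cv2.COLOR_RGB2BGR)
    if box: im=im[box[1]:box[3],box[0]:box[2]]
    cv2.imwrite('pics/'+n+'.png',cv2.resize(im,None,fx=s,fy=s,interpolation=cv2.INTER_CUBIC))
E
python3 - <<'E'
from h import *
np.set_printoptions(precision=3,suppress=True)
for n in('scene','top'):
    c=shot(n);save(c,n+'0');print(n,c['eye'],c['attitude'])
    for l in['cup','cup_rim','mat','tumbler','bowl_rim','breaker','button_top','lever_tip','lever_pivot','spray_can','carton','wrench']:
        for d in tip_of(l,n)[:4]:
            print(l,np.round(d['xy']),round(d['conf'],2),px(c,d['xy']))
E
```

```text
pics
scene [1.657 0.49  1.334] [-1.288 -2.241  0.918]
cup [197. 190.] 0.82 [ 0.52  -0.457  0.025]
cup [184. 212.] 0.76 [ 0.754 -0.326  0.171]
cup [242. 204.] 0.69 [ 0.494 -0.276  0.018]
cup [198. 167.] 0.6 [ 0.431 -0.512  0.048]
cup_rim [197. 155.] 0.74 [ 0.38  -0.555  0.054]
cup_rim [240. 182.] 0.67 [ 0.445 -0.312  0.071]
cup_rim [195. 174.] 0.63 [ 0.475 -0.495  0.055]
cup_rim [180. 199.] 0.58 [ 0.62  -0.454  0.062]
mat [235. 203.] 0.62 [ 0.499 -0.303  0.014]
tumbler [298. 236.] 0.85 [0.616 0.013 0.12 ]
bowl_rim [300. 200.] 0.91 [ 0.439 -0.069  0.096]
breaker [392. 261.] 0.58 [0.546 0.308 0.101]
breaker [388. 230.] 0.17 [0.325 0.229 0.002]
button_top [277. 291.] 0.74 [0.761 0.022 0.005]
button_top [388. 232.] 0.49 [0.418 0.248 0.083]
lever_tip [398. 234.] 0.5 [0.469 0.29  0.141]
lever_pivot [393. 248.] 0.67 [0.513 0.295 0.121]
spray_can [194. 241.] 0.96 [ 0.744 -0.309  0.034]
carton [357. 310.] 0.9 [0.742 0.278 0.06 ]
wrench [277. 290.] 0.68 [0.758 0.02  0.005]
top [ 0.335 -0.07   1.355] [-2.132  2.134 -0.225]
cup [343. 249.] 0.8 [ 0.467 -0.287  0.058]
cup [390. 196.] 0.79 [ 0.607 -
[... 347 characters left out ...]
 [343. 246.] 0.39 [ 0.476 -0.288  0.064]
bowl_rim [243. 225.] 0.67 [ 0.518 -0.03   0.152]
breaker [127. 250.] 0.81 [0.462 0.262 0.098]
breaker [227. 151.] 0.26 [0.749 0.02  0.007]
button_top [129. 269.] 0.45 [0.415 0.257 0.087]
button_top [345. 247.] 0.26 [ 0.474 -0.293  0.06 ]
lever_tip [110. 243.] 0.39 [0.475 0.289 0.146]
lever_pivot [115. 247.] 0.57 [0.468 0.29  0.107]
spray_can [350. 160.] 0.86 [ 0.696 -0.306  0.106]
spray_can [243. 224.] 0.32 [ 0.521 -0.029  0.152]
carton [139. 172.] 0.93 [0.672 0.249 0.062]
carton [341. 245.] 0.71 [ 0.48  -0.285  0.045]
wrench [348. 251.] 0.61 [ 0.463 -0.301  0.065]
wrench [224. 150.] 0.58 [0.751 0.028 0.006]
wrench [131. 267.] 0.37 [0.42  0.251 0.088]
```

View pics/top0.png

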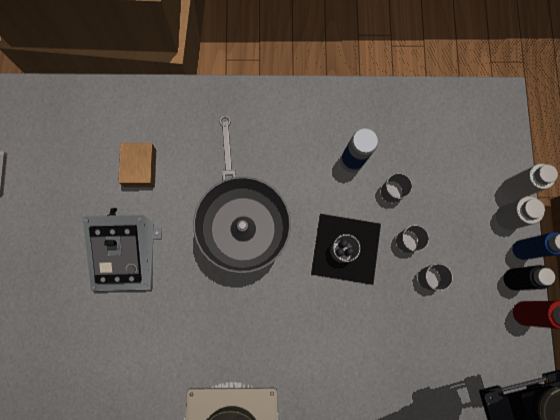

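View pics/scene0.png

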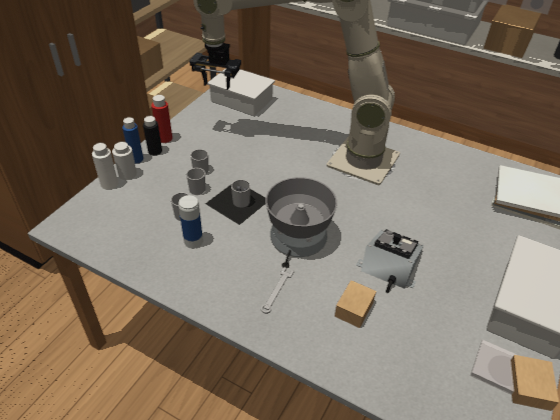

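Top view: the mat cup is at (346,249) with nuts visible in it. The look-alike cups at (397,188), (413,240) and (435,278) are empty and off the mat. The mat cup is the nearest to the base, about 0.55 m against more than 0.65 m. The tumbler is at (242,225), the breaker at (118,253) on the left, the wrench at (228,150), the can at (358,148) and the carton at (137,165).

Next I'll fit the geometry from depth and take a close crop.

```bash
cat > cloud.py <<'E'
from h import *
def cloud(c):
    v,u=np.mgrid[0:420,0:560];z=c['range_z'].astype(float)
    P=np.stack([(u-c['cx'])/c['fx']*z,(v-c['cy'])/c['fy']*z,z],-1)
    W=P@c['T'][:3,:3].T+c['T'][:3,3];W[z==0]=np.nan
    return W
def circ(p):
    A=np.c_[2*p,np.ones(len(p))];s=np.linalg.lstsq(A,(p**2).sum(1),rcond=None)[0]
    return s[:2],np.sqrt(s[2]+s[0]**2+s[1]**2)
E
python3 - <<'E'
from cloud import *
np.set_printoptions(precision=4,suppress=True)
c=shot('top');W=cloud(c);x,y,z=W[...,0],W[...,1],W[...,2]
save(c,'crop',(300,160,470,310),4)
d=np.hypot(x-.47,y+.295)
m=(d<.05)&(z>.073)&(z<.09);print('cup rim',m.sum(),circ(W[m][:,:2]),np.median(z[m]))
m=(np.hypot(x-.515,y+.03)<.14)&(z>.168)&(z<.182);print('bowl',m.sum(),circ(W[m][:,:2]),np.median(z[m]))
print('counter z',np.nanmedian(z[300:340,200:300]))
# mat
im=c['color'].astype(int).sum(2)
m=((im<90)&(np.hypot(x-.47,y+.295)<.15)&(z<.02)).astype(np.uint8)
q=np.argwhere(m)[:,::-1].astype(np.float32)
print('mat',[px(c,p,.003) for p in cv2.boxPoints(cv2.minAreaRect(q))], px(c,cv2.minAreaRect(q)[0],.003))
# box outline
m=(x>.33)&(x<.58)&(y>.17)&(y<.40)&(z>.02)
pts=W[m];r=cv2.minAreaRect(pts[:,:2].astype(np.float32));print('box',r)
# slope plane of breaker region
m=(x>.36)&(x<.53)&(y>.2)&(y<.36)&(z>.03)&(z<.16)
p=W[m];best=0
rng=np.random.default_rng(0)
for i in range(400):
    a=p[rng.choice(len(p),3,False)];n=np.cross(a[1]-a[0],a[2]-a[0]);n/=np.linalg.norm(n)+1e-12
    k=abs((p-a[0])@n)<.003
    if k.sum()>best:best=k.sum();K=k
g=p[K];ce=g.mean(0);n=np.linalg.svd(g-ce)[2][2];n*=np.sign(n[2]);print('plane',best,len(p),ce,n,'yaw',np.arctan2(-n[1],-n[0]),'tilt',np.arccos(n[2]))
h=(p-ce)@n
print('lever pts',p[h>.015].mean(0) if (h>.015).any() else 0, np.c_[p[h>.015],h[h>.015]][:30])
E
```

```text
cup rim 118 (array([ 0.4684, -0.2917]), np.float64(0.03330348624346833)) 0.08221072462266887
bowl 821 (array([ 0.5165, -0.0276]), np.float64(0.1129036656830126)) 0.17463566016398957
counter z 0.0007087979533911826
mat [array([ 0.4073, -0.207 ,  0.003 ]), array([ 0.5708, -0.237 ,  0.003 ]), array([ 0.5427, -0.4063,  0.003 ]), array([ 0.3801, -0.3725,  0.003 ])] [ 0.4743 -0.3056  0.003 ]
box ((0.4725041389465332, 0.2928207814693451), (0.21459035575389862, 0.1524278223514557), 1.494354009628296)
plane 1884 4067 [0.4501 0.2934 0.0942] [-0.4311 -0.0199  0.9021] yaw 0.046237198197601886 tilt 0.4461736556186704
lever pts [0.4745 0.2903 0.144 ] [[0.4819 0.3014 0.1422 0.0294]
 [0.4811 0.2971 0.1484 0.0354]
 [0.4816 0.2959 0.1446 0.0318]
 [0.4816 0.2935 0.1445 0.0317]
 [0.4813 0.2904 0.1467 0.0339]
 [0.4811 0.2874 0.1487 0.0359]
 [0.4819 0.287  0.1422 0.0297]
 [0.4813 0.2831 0.1473 0.0347]
 [0.4828 0.2844 0.1346 0.0225]
 [0.479  0.3024 0.1464 0.0344]
 [0.4793 0.3009 0.1435 0.0317]
 [0.4796 0.2992 0.1411 0.0295]
 [0.479  0.2953 0.146  0.0342]
 [0.4788 0.2924 0.1477 0.0359]
 [0.4792 0.291  0.1445 0.0329]
 [0.4788 0.2876 0.1479 0.0362]
 [0.4784 0.2843 0.1508 0.039 ]
 [0.4794 0.2843 0.1428 0.0314]
 [0.4798 0.2828 0.1396 0.0283]
 [0.48   0.281  0.1373 0.0262]
 [0.4764 0.3018 0.1478 0.0369]
 [0.4769 0.3007 0.1435 0.0328]
 [0.4765 0.2974 0.1465 0.0357]
 [0.4763 0.2945 0.1483 0.0375]
 [0.4769 0.2935 0.1437 0.0331]
 [0.4766 0.2905 0.1457 0.0351]
 [0.4765 0.2877 0.147  0.0364]
 [0.4765 0.2854 0.1467 0.0361]
 [0.4766 0.2832 0.1459 0.0354]
 [0.4769 0.2815 0.1434 0.0331]]
```

View pics/crop.png

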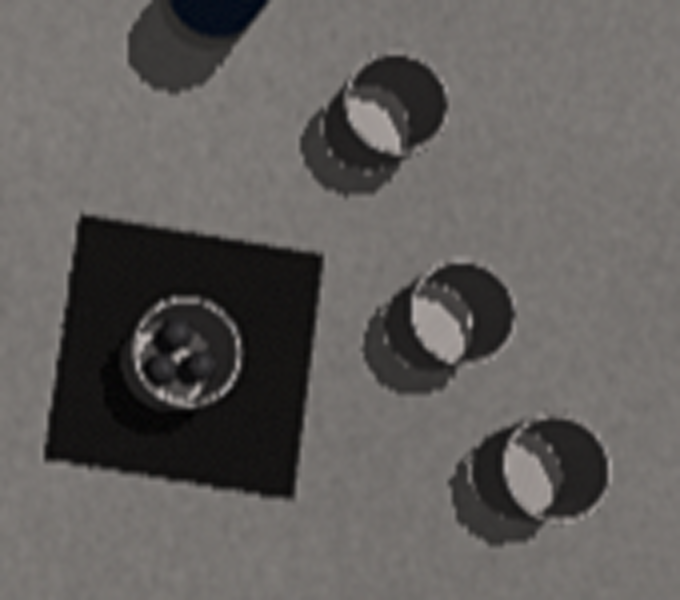

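The crop confirms the choice: only the mat cup, at (188,352) in the crop, holds nuts, and the other three are empty. I'll grasp it from the side and roll the tool to pour, so next I'm checking which approaches the arm can reach.

```bash
cat > geo.py <<'E'
from h import *
np.set_printoptions(precision=3,suppress=True)
CUP=np.array([.4684,-.2917]);BOWL=np.array([.5165,-.0276])
def ori(az,p,roll=0,flip=0):
    z=np.array([np.cos(az)*np.cos(p),np.sin(az)*np.cos(p),-np.sin(p)])
    y=np.array([-np.sin(az),np.cos(az),0])*(-1 if flip else 1)
    M=np.c_[np.cross(y,z),y,z]
    return (R.from_rotvec(z*roll)*R.from_matrix(M)).as_rotvec()
def tcp(g,rv): return np.asarray(g)+R.from_rotvec(rv).apply([0,0,.019])
E
python3 - <<'E'
from geo import *
print(read_t(),read_qpos())
for az in(-.9,-.55,-.2,.1):
  for p in(0,.2,.35,.5):
    for f in(0,1):
      rv=ori(az,p,0,f);h=R.from_rotvec(rv).apply([0,0,1])
      g=np.r_[CUP,.055]
      a=solve_ik(tcp(g,rv),rv);b=solve_ik(tcp(g-.12*h*[1,1,0]+[0,0,.03],rv),rv)
      print('grasp',az,p,f,None if a is None else np.array(a),b is not None)
for az in(-.5,0,.4,.8):
  for p in(0,.2,.35):
    for f in(0,1):
      o=[]
      for roll in(0,-.8,-1.6,-2.2,-2.5):
        rv=ori(az,p,roll,f);g=np.r_[BOWL[0]-.01,BOWL[1]-.07,.285]
        a=solve_ik(tcp(g,rv),rv);o.append(None if a is None else round(a[6],2))
      print('pour',az,p,f,o)
E
```

```text
1.35 [ 1.324  0.332 -0.065  1.46   0.022  1.35  -0.089]
grasp -0.9 0 0 None False
grasp -0.9 0 1 None False
grasp -0.9 0.2 0 None False
grasp -0.9 0.2 1 None False
grasp -0.9 0.35 0 None False
grasp -0.9 0.35 1 None False
grasp -0.9 0.5 0 None False
grasp -0.9 0.5 1 None False
grasp -0.55 0 0 None False
grasp -0.55 0 1 None False
grasp -0.55 0.2 0 None False
grasp -0.55 0.2 1 None False
grasp -0.55 0.35 0 None False
grasp -0.55 0.35 1 None False
grasp -0.55 0.5 0 None False
grasp -0.55 0.5 1 None False
grasp -0.2 0 0 None False
grasp -0.2 0 1 None False
grasp -0.2 0.2 0 None False
grasp -0.2 0.2 1 None False
grasp -0.2 0.35 0 None False
grasp -0.2 0.35 1 None False
grasp -0.2 0.5 0 None False
grasp -0.2 0.5 1 None False
grasp 0.1 0 0 [ 2.266  1.545 -1.077  2.209 -1.025  0.419 -1.806] True
grasp 0.1 0 1 [ 2.266  1.545 -1.077  2.209 -1.025  0.419  1.335] True
grasp 0.1 0.2 0 [ 0.069  1.188  0.929  2.354  3.782  2.029 -2.13 ] True
grasp 0.1 0.2 1 [ 2.363  1.634 -1.285  2.268  0.398  0.163 -0.132] True
grasp 0.1 0.35 0 [ 2.221  1.244 -1.257  2.292 -0.878  0.129 -2.28 ] True
grasp 0.1 0.3
[... 893 characters left out ...]
1 [None, None, None, None, None]
pour 0.4 0.35 0 [None, None, None, None, None]
pour 0.4 0.35 1 [None, None, None, None, None]
pour 0.8 0 0 [np.float64(-2.31), np.float64(-1.51), np.float64(-0.8), np.float64(-0.13), np.float64(0.16)]
pour 0.8 0 1 [np.float64(0.74), np.float64(1.54), np.float64(2.34), None, None]
pour 0.8 0.2 0 [np.float64(-2.45), np.float64(-1.63), np.float64(-0.84), np.float64(-0.33), np.float64(-0.01)]
pour 0.8 0.2 1 [np.float64(0.7), np.float64(1.42), np.float64(2.22), None, None]
pour 0.8 0.35 0 [np.float64(-2.54), np.float64(-1.74), np.float64(-0.93), np.float64(-0.43), np.float64(-0.03)]
pour 0.8 0.35 1 [np.float64(0.61), np.float64(1.31), np.float64(2.11), None, None]
```

```bash
timeout 500 python3 - <<'E'
from geo import *
lo=np.array([-2.6,-.5,-1.47,.16,-1.27,.06,-2.6]);hi=np.array([2.6,2.12,1.34,2.42,4.41,2.06,2.6])
mar=lambda q:np.min(np.minimum(q-lo,hi-q))
import time;t=time.time()
for az in np.arange(-.1,1.7,.2):
  for p in(0,.2,.4,.6):
    f=0
    rv=ori(az,p,0,f);h=R.from_rotvec(rv).apply([0,0,1]);g=np.r_[CUP,.055]
    a=solve_ik(tcp(g,rv),rv)
    if a is not None:
        a=np.array(a);print('g %.1f %.1f'%(az,p),a,round(mar(a[:6]-0 if 0 else np.r_[a[:6],0]),2))
    for s in(-1,1):
      # pour roll s*2.2, mouth moves to side; place grasp so that lip is in bowl
      side=np.array([-np.sin(az),np.cos(az)])*(-s)
      rv=ori(az,min(p,.2),s*2.2,f);g=np.r_[BOWL-side*.06-.0*h[:2],.29]
      b=solve_ik(tcp(g,rv),rv)
      if b is not None and p<.3: b=np.array(b);print('   pour',s,g[:2],b,round(mar(np.r_[b[:6],0]),2))
print(time.time()-t)
E
```

```text
g -0.1 0.0 [ 0.293  1.087  0.524  2.398  3.596  2.023 -1.864] 0.02
g 0.1 0.0 [ 2.266  1.545 -1.077  2.209 -1.025  0.419 -1.806] 0.21
g 0.1 0.2 [ 0.069  1.188  0.929  2.354  3.782  2.029 -2.13 ] 0.03
g 0.1 0.4 [ 2.179  1.132 -1.246  2.295 -1.078  0.149 -2.168] 0.09
g 0.1 0.6 [ 2.046  0.796 -1.228  2.283 -0.996  0.178 -2.537] 0.12
g 0.3 0.0 [ 1.967  1.212 -0.865  2.075 -1.132  0.831 -1.891] 0.14
g 0.3 0.2 [ 1.906  0.983 -0.858  2.135 -1.212  0.745 -1.976] 0.06
g 0.3 0.4 [ 1.816  0.76  -0.837  2.168 -1.232  0.669 -2.133] 0.04
g 0.3 0.6 [ 1.592  0.519 -0.682  2.176 -1.228  0.655 -2.335] 0.04
g 0.5 0.0 [ 1.538  0.994 -0.464  1.939 -1.264  1.263 -1.919] 0.01
   pour -1 [ 0.545 -0.08 ] [0.117 0.187 0.537 2.412 4.302 1.421 0.071] 0.01
g 0.5 0.2 [ 1.513  0.831 -0.463  1.997 -1.242  1.124 -2.024] 0.03
g 0.5 0.4 [ 1.355  0.649 -0.338  2.041 -1.254  1.05  -2.134] 0.02
g 0.5 0.6 [ 1.041  0.492 -0.065  2.071 -1.254  1.01  -2.268] 0.02
g 0.7 0.0 [ 1.264  0.981 -0.201  1.79  -1.249  1.525 -1.982] 0.02
   pour -1 [ 0.555 -0.073] [-0.359  0.636  1.166  2.271  4.241  1.947 -0.094] 0.11
g 0.7 0.2 [ 1.13
[... 1868 characters left out ...]
864  1.712 -2.148] 0.35
g 1.3 0.6 [ 0.868  0.791  0.026  1.521 -0.754  1.55  -2.208] 0.51
g 1.5 0.0 [ 1.044  1.251 -0.265  1.124 -0.745  2.018 -2.27 ] 0.04
   pour -1 [ 0.576 -0.032] [ 0.836  0.737 -0.442  1.559 -1.082  1.732 -0.29 ] 0.19
   pour 1 [ 0.457 -0.023] [ 1.114  0.611 -0.616  1.838 -0.977  1.717  1.683] 0.29
g 1.5 0.2 [ 0.845  1.115  0.068  1.214 -0.857  1.988 -2.116] 0.07
   pour -1 [ 0.576 -0.032] [ 0.826  0.639 -0.438  1.55  -0.976  1.661 -0.355] 0.29
   pour 1 [ 0.457 -0.023] [ 1.113  0.49  -0.622  1.828 -0.903  1.66   1.619] 0.37
g 1.5 0.4 [ 0.842  0.988  0.04   1.299 -0.749  1.828 -2.131] 0.23
g 1.5 0.6 [ 0.837  0.859  0.     1.391 -0.64   1.661 -2.168] 0.4
3.185753583908081
```

```bash
cat > pl.py <<'E'
from geo import *
az,p=1.0,.5
GR=ori(az,p);H=R.from_rotvec(GR).apply([0,0,1]);G=np.r_[CUP,.058]
E
python3 - <<'E'
from pl import *
pre=G-.13*H
print(pre,solve_ik(tcp(pre,GR),GR))
goto(tcp(pre,GR),GR); print(read_t(),read_qpos(),read_opening())
c=shot('wrist');save(c,'w1');
for l in('cup_rim','cup'):
  for d in tip_of(l,'wrist')[:3]:print(l,d['xy'],d['conf'],px(c,d['xy'],.083 if l=='cup_rim' else .003))
E
```

```text
[ 0.407 -0.388  0.12 ] [ 1.02   0.74   0.152  1.531 -0.914  1.674 -2.238]
3.2083 [ 1.021  0.739  0.152  1.531 -0.913  1.674 -2.237] 1.0017606338999225
cup_rim [288.0, 240.7] 0.7 [ 0.47  -0.288  0.083]
cup_rim [355.4, 216.6] 0.49 [ 0.398 -0.331  0.083]
cup [289.0, 139.1] 0.62 [ 0.465 -0.295  0.003]
```

View pics/w1.png

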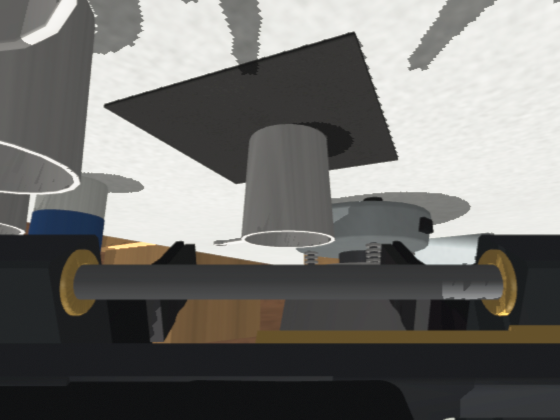

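```bash
python3 - <<'E'
from pl import *
from cloud import cloud
c=shot('wrist');T=np.array(c['T_tool_cam']);print(T[:3,3])
print('cam now',c['T'][:3,3],'cam at grasp',c['T'][:3,3]+.13*H)
W=cloud(c);z=c['range_z'];m=(z>0)&(W[...,2]>.02)&(W[...,2]<.1)
m[:, 110:]=False
P=W[m];print('decoy pts',P.min(0),P.max(0),z[m].min())
# in tool frame at grasp
R0=R.from_rotvec(GR);Q=R0.inv().apply(P-tcp(G,GR));print('tool-frame',Q.min(0),Q.max(0))
for az2 in(.8,.9,1.,1.1):
  r=ori(az2,.5);print(az2,solve_ik(tcp(G,r),r),R.from_rotvec(r).inv().apply([[.505,-.485,.083],[.39,-.545,.083]]-tcp(G,r)))
E
```

```text
[ 0.064  0.    -0.161]
cam now [ 0.322 -0.519  0.133] cam at grasp [ 0.384 -0.423  0.07 ]
decoy pts [ 0.382 -0.498  0.02 ] [ 0.733 -0.3    0.082] 0.062021803
tool-frame [-0.07  -0.259 -0.223] [ 0.104 -0.037  0.1  ]
0.8 [ 0.936  0.662  0.082  1.851 -1.126  1.334 -2.19 ] [[ 0.032 -0.161 -0.13 ]
 [ 0.091 -0.12  -0.238]]
0.9 [ 0.923  0.7    0.083  1.777 -1.059  1.397 -2.193] [[ 0.04  -0.149 -0.144]
 [ 0.097 -0.096 -0.248]]
1.0 [ 0.909  0.738  0.082  1.703 -0.996  1.459 -2.192] [[ 0.047 -0.135 -0.156]
 [ 0.101 -0.071 -0.255]]
1.1 [ 0.894  0.776  0.079  1.629 -0.936  1.521 -2.188] [[ 0.053 -0.12  -0.168]
 [ 0.103 -0.045 -0.26 ]]
```

```bash
python3 - <<'E'
from pl import *
move_linear(tcp(G,GR),.12); print(read_t(),read_contact_force())
close(); wait(.2); print('open',read_opening(),read_contact_force())
g=G+[0,0,.01];move_linear(tcp(g,GR),.08);print('open',read_opening(),read_contact_force())
g=G+[0,0,.24];move_linear(tcp(g,GR),.15);print('open',read_opening(),read_contact_force(),read_tool_pos(),read_t(),read_qpos())
P=np.r_[BOWL-np.array([-np.sin(1.3),np.cos(1.3)])*.05,.285]
for a2,p2 in((1.3,.2),(1.5,.2),(1.3,.1)):
  r=ori(a2,p2);P=np.r_[BOWL-np.array([-np.sin(a2),np.cos(a2)])*.05,.285];print(a2,p2,P,solve_ik(tcp(P,r),r))
E
```

```text
4.6417 [-0.454  0.467  0.25 ]
open 0.7647264947550708 [-0.491 -1.543  1.285]
open 0.770318070684001 [-0.028  0.648 -3.273]
open 0.7713350681504914 [ 0.235  0.448 -3.292] [ 0.477 -0.277  0.288] 7.3083 [ 0.885  0.408  0.112  1.618 -0.978  1.698 -2.535]
1.3 0.2 [ 0.565 -0.041  0.285] [ 0.666  0.489 -0.127  1.748 -1.192  1.63  -2.446]
1.5 0.2 [ 0.566 -0.031  0.285] [ 0.62   0.589 -0.145  1.592 -1.092  1.753 -2.465]
1.3 0.1 [ 0.565 -0.041  0.285] [ 0.707  0.543 -0.168  1.753 -1.237  1.667 -2.404]
```

```bash
python3 - <<'E'
from pl import *
r=ori(1.5,.2);P=np.r_[BOWL-np.array([-np.sin(1.5),np.cos(1.5)])*.05,.285]
move_linear(tcp(P,r),.15,r);print(read_t(),read_opening(),read_qpos(),read_tool_pos(),tcp(P,r))
q=np.array(read_qpos())
for a in(.9,1.2,1.4,1.6,1.8,2.0,2.3,2.6):
    k=q.copy();k[6]+=a;movej(k);t=read_t();wait(.15);print(a,t,read_opening(),np.array(read_contact_force())[2])
wait(.5);print(read_contact_force(),read_t())
c=shot('top');save(c,'t2',(170,140,400,310),3)
c=shot('scene');save(c,'s2',(180,120,420,300),3)
E
```

```text
9.325 0.7710483703508973 [ 0.623  0.589 -0.147  1.591 -1.09   1.752 -2.466] [ 0.568 -0.013  0.281] [ 0.568 -0.013  0.281]
0.9 10.1917 0.7710314690374678 -3.1963191860044113
1.2 10.7333 0.7705152088117152 -3.737703997597438
1.4 11.1917 0.7692803743425903 -4.028427017866317
1.6 11.65 0.7720287080002656 -3.944002087750569
1.8 12.1083 0.7647771862792223 -4.417350719070402
2.0 12.5667 0.7667630409260492 -3.073938675340474
2.3 13.1083 0.7686278663316056 -0.9954148071070335
2.6 13.65 0.7667359760953343 -0.815127494151874
[ 0.137 -0.005 -0.961] 14.3
```

View pics/s2.png

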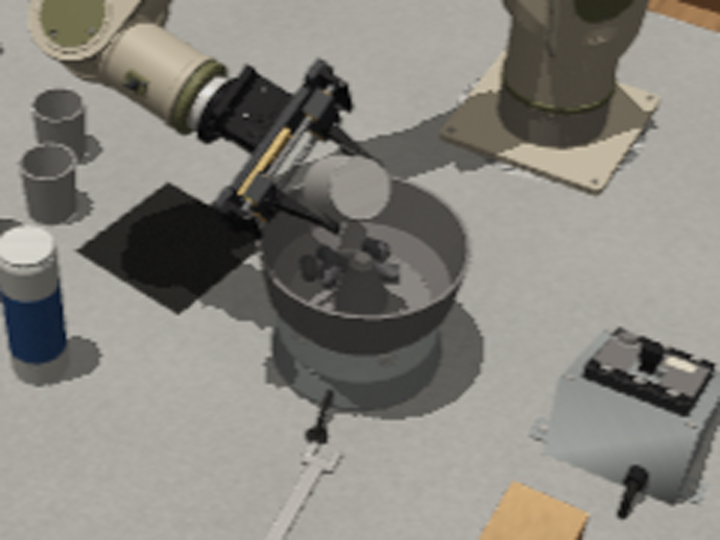

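```bash
python3 - <<'E'
from pl import *
q=np.array(read_qpos());k=q.copy();k[6]+=.5;movej(k);wait(.3);print(read_contact_force())
k[6]=-2.466;movej(k)
g=G+[0.004,-.01,.24];move_linear(tcp(g,GR),.15,GR);print(read_t(),read_contact_force(),read_qpos())
c=shot('top');save(c,'t3',(190,170,390,300),4)
print([ (d['xy'],round(d['conf'],2)) for i in '1' for d in spot_in('nut'+i,'top')])
c=shot('scene');save(c,'s3',(200,160,360,280),5)
E
```

```text
[ 0.223  0.316 -1.56 ]
19.9333 [ 0.261 -0.227 -0.353] [ 0.88   0.429  0.124  1.588 -0.983  1.709 -2.537]
[([130.9, 269.8], 0.72), ([250.9, 243.5], 0.59), ([269.7, 228.7], 0.59), ([255.6, 228.0], 0.5), ([249.1, 256.7], 0.48)]
```

View pics/t3.png

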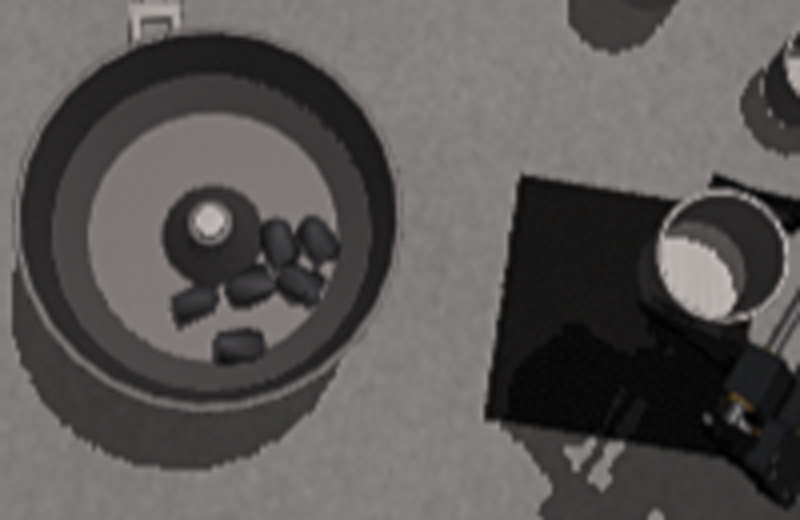

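View pics/s3.png

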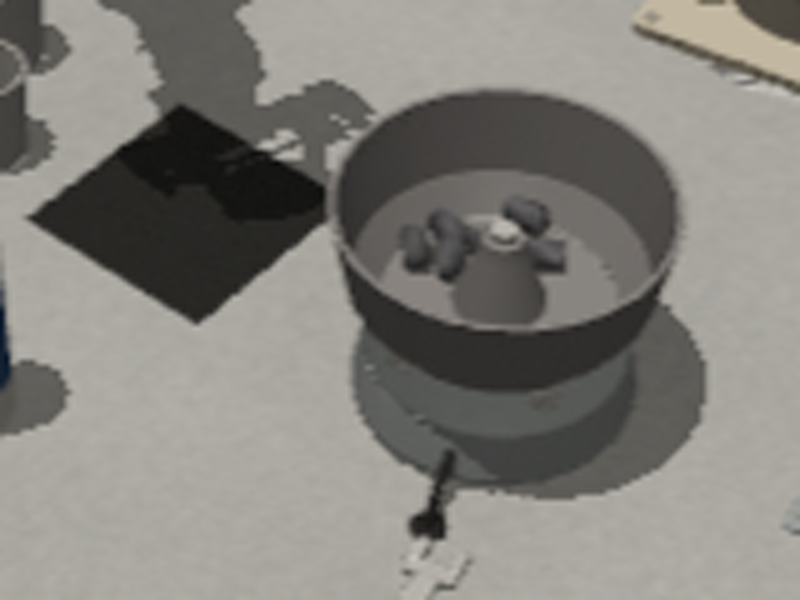

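All six nuts are on the bowl floor, at (278,242), (318,238), (300,283), (252,287), (195,303) and (238,347) in the top crop, and the cup is empty. Now I'll set the cup down, checking its tilt first.

```bash
cat > rim.py <<'E'
from cloud import *
def rim(c,xy,zt):
    W=cloud(c);m=(np.hypot(W[...,0]-xy[0],W[...,1]-xy[1])<.045)&(abs(W[...,2]-zt)<.012);P=W[m]
    ce=P.mean(0);n=np.linalg.svd(P-ce)[2][2];n*=np.sign(n[2]);return len(P),circ(P[:,:2]),P[:,2].mean(),n
E
python3 - <<'E'
from pl import *
from rim import rim
g=G+[0.004,-.01,.24]
print(rim(shot('top'),g[:2],.083+.24))
g[2]=.072;move_linear(tcp(g,GR),.2);f0=np.array(read_contact_force())
for z in np.arange(.064,.0535,-.002):
    g[2]=z;move_linear(tcp(g,GR),.04);f=np.array(read_contact_force());print(z,f-f0)
    if f[2]-f0[2]>3:break
open_gripper();wait(.2);print(read_opening(),read_t())
move_linear(tcp(g-.14*H,GR),.15);wait(.1)
print(rim(shot('top'),g[:2],.083),read_t())
c=shot('scene');save(c,'s4',(170,140,310,240),5)
E
```

```text
(308, (array([ 0.471, -0.303]), np.float64(0.03558857455758694)), np.float64(0.31970382239719375), array([-0.006, -0.017,  1.   ]))
0.064 [ 0.391 -0.629 -0.178]
0.062 [ 0.812 -0.562 -0.731]
0.06 [ 0.624  0.195 -1.179]
0.057999999999999996 [-0.336 -1.284  0.999]
0.055999999999999994 [-3.835 -1.002 11.669]
0.9989174828719563 23.65
(130, (array([ 0.473, -0.301]), np.float64(0.033185318491136935)), np.float64(0.08067620402524033), array([-0.01 , -0.016,  1.   ])) 24.8833
```

View pics/s4.png

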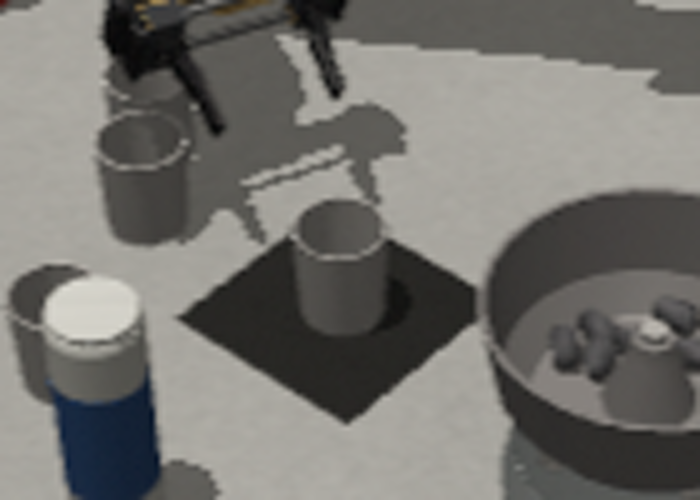

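The scene crop shows the cup upright and empty on the mat at (340,265); rim depth gives a tilt under 0.02 rad. Next is the breaker: I'll raise the tool, cross over the tumbler, and look at it from square above its cover.

```bash
cat > br.py <<'E'
from geo import *
yaw=.04;ca,sa=np.cos(yaw),np.sin(yaw)
U=np.array([.9*ca,.9*sa,.435]);U/=np.linalg.norm(U)
Yb=np.array([-sa,ca,0]);N=np.cross(U,Yb)
def bo(f=0): # tool z=-N, tool y=+-Yb
    y=Yb*(-1 if f else 1);return R.from_matrix(np.c_[np.cross(y,-N),y,-N]).as_rotvec()
E
python3 - <<'E'
from br import *
print(N)
B=np.array([.4155,.250,.0866])
for f in(0,1):
  r=bo(f)
  for d in(.0,.12):print(f,d,solve_ik(B+d*N,r),solve_ik(B+.07*U+.038*Yb+d*N,r))
p=np.array(read_tool_pos());p[2]=.40;move_linear(p,.25)
r=[np.pi,0,0];
q=[solve_ik([.45,-.05,.42],ori(0,np.pi/2-1e-3,0,f)) for f in(0,1)];print(q,read_qpos(),read_t())
E
```

```text
[-0.435 -0.017  0.9  ]
0 0.0 [-1.414 -0.113  0.525  2.327  0.628  0.699  0.284] [ 0.345  0.217 -1.232  2.065  0.754  0.818  0.285]
0 0.12 [-1.392 -0.376  0.324  2.267  0.581  1.063  0.289] [-1.507 -0.238  0.519  2.091  0.559  1.048  0.393]
1 0.0 None None
1 0.12 [-0.143 -0.356 -0.693  2.219  0.121  0.884 -2.433] [ 0.054 -0.185 -0.863  2.029  0.217  0.919 -2.459]Traceback (most recent call last):
  File "<stdin>", line 7, in <module>
rig.MotionError: the arm cannot follow that straight line within its joint ranges
```

```bash
python3 - <<'E'
from br import *
B=np.array([.4155,.250,.0866])
print(read_qpos(),read_tool_pos())
for f in(0,1):
 for t in(0,.2):
  r=ori(yaw,np.pi/2-t,0,f)
  print(f,t,[solve_ik(x,r) for x in(B,B+[0,0,.15],B+.083*U+.038*Yb)])
p=np.array(read_tool_pos())
for dz in(.1,.2,.25):
  for pp in(.5,.8,1.2):print(dz,pp,solve_ik(p+[0,0,dz],ori(1.0,pp)))
print([solve_ik([.45,-.05,.40],ori(a,np.pi/2-.01,0,0)) for a in(0,.5)])
E
```

```text
[ 1.02   0.765  0.172  1.483 -0.92   1.704 -2.245] [ 0.415 -0.39   0.114]
0 0 [array([ 0.434,  0.414, -1.228,  1.935,  0.439,  1.102,  0.637]), array([ 0.562,  0.163, -1.279,  1.75 ,  0.16 ,  1.347,  0.863]), array([ 0.322,  0.611, -1.241,  1.691,  0.601,  1.285,  0.567])]
0 0.2 [array([ 0.457,  0.198, -1.236,  2.081,  0.417,  0.883,  0.603]), array([-1.742, -0.294,  0.874,  1.976,  0.394,  1.242,  0.63 ]), array([ 0.35 ,  0.433, -1.23 ,  1.85 ,  0.633,  1.072,  0.499])]
1 0 [array([ 0.185,  0.27 , -0.904,  1.943,  0.246,  1.042, -2.357]), array([ 0.187,  0.073, -0.847,  1.761,  0.057,  1.332, -2.203]), array([ 0.003,  0.384, -0.752,  1.704,  0.282,  1.165, -2.356])]
1 0.2 [array([ 0.454,  0.197, -1.232,  2.081,  0.415,  0.882, -2.537]), array([ 0.382, -0.127, -1.008,  1.897,  0.004,  1.146, -2.164]), array([ 0.02 ,  0.258, -0.794,  1.862,  0.38 ,  0.973, -2.471])]
0.1 0.5 [ 1.013  0.639  0.182  1.45  -0.925  1.804 -2.368]
0.1 0.8 [ 0.871  0.487  0.254  1.501 -0.754  1.641 -2.456]
0.1 1.2 [ 0.305  0.37   0.742  1.592 -0.58   1.475 -2.562]
0.2 0.5 [ 1.007  0.546  0.194  1.37  -0.952  1.913 -2.508]
0.2 0.8 [ 0.856  0.418  0.279  1.383 -0.76   1.785 -2.575]
0.2 1.2 [ 0.053  0.448  1.167  1.451 -0.71   1.729 -2.52 ]
0.25 0.5 [ 0.988  0.514  0.224  1.313 -0.984  1.975 -2.579]
0.25 0.8 [ 0.7    0.42   0.51   1.316 -0.842  1.899 -2.59 ]
0.25 1.2 [ 0.075  0.426  1.16   1.356 -0.699  1.813 -2.57 ]
[array([-1.047, -0.252,  0.87 ,  1.602,  0.195,  1.691,  1.404]), array([-1.041, -0.249,  0.871,  1.601,  0.188,  1.691,  1.91 ])]
```

```bash
python3 - <<'E'
from br import *
p=np.array(read_tool_pos());goto(p+[0,0,.2],ori(1.0,.5))
movej([1.0,.1,-.065,1.46,.022,1.58,-.088]);print(read_tool_pos())
close()
movej([-.6,.1,-.065,1.46,.022,1.58,-.088]);print(read_tool_pos(),R.from_rotvec(read_tool_rot()).as_matrix(),read_t())
B=np.array([.4155,.250,.0866])
for f in(0,1):
 for t in(0,.2,.45):
  r=ori(yaw,np.pi/2-t,0,f)
  print(f,t,[solve_ik(x,r) for x in(B,B+.12*N,B+.083*U+.038*Yb)])
E
```

```text
[ 0.273 -0.462  0.357]
[0.454 0.286 0.358] [[-0.543  0.839  0.011]
 [ 0.839  0.544 -0.011]
 [-0.016  0.003 -1.   ]] 32.0667
0 0 [array([-0.539,  0.159, -0.105,  1.977,  0.02 ,  1.006,  0.958]), array([-0.572, -0.051, -0.126,  1.954, -0.007,  1.239,  0.915]), array([-0.528,  0.289, -0.105,  1.733,  0.033,  1.121,  0.968])]
0 0.2 [array([-0.59 ,  0.044, -0.141,  2.122,  0.181,  0.829,  0.768]), array([-0.629, -0.179, -0.166,  2.082,  0.121,  1.093,  0.768]), array([-0.576,  0.174, -0.127,  1.892,  0.18 ,  0.926,  0.814])]
0 0.45 [array([-0.646, -0.056, -0.223,  2.292,  0.53 ,  0.66 ,  0.356]), array([-0.708, -0.309, -0.241,  2.24 ,  0.344,  0.946,  0.496]), array([-0.647,  0.067, -0.164,  2.079,  0.492,  0.724,  0.474])]
1 0 [array([-0.643,  0.155,  0.007,  1.983, -0.001,  1.004, -2.166]), array([-0.634, -0.054, -0.066,  1.957, -0.004,  1.239, -2.23 ]), array([-0.679,  0.284,  0.072,  1.741, -0.022,  1.117, -2.131])]
1 0.2 [array([-0.611,  0.043, -0.119,  2.123,  0.179,  0.828, -2.372]), array([-0.576, -0.177, -0.214,  2.08 ,  0.111,  1.091, -2.364]), array([-0.686,  0.169, -0.007,  1.897,  0.154,  0.922, -2.307])]
1 0.45 [None, array([-0.366, -0.324, -0.52 ,  2.227,  0.221,  0.906, -2.529]), array([-1.964,  0.058,  1.211,  2.13 ,  0.382,  0.682, -2.553])]
```

```bash
python3 - <<'E'
from br import *
from cloud import cloud
r=bo(0);B=np.array([.4155,.250,.0866])
goto(B+.09*N+.02*U,r);print(read_t(),read_opening())
c=shot('wrist');save(c,'w2')
for l in('button_top','lever_tip','lever_pivot'):
  for d in tip_of(l,'wrist')[:2]:print(l,d['xy'],round(d['conf'],2),px(c,d['xy']))
W=cloud(c);P=W[(c['range_z']>0)];h=(P-B)@N
# face plane refine
K=(abs(h+.011)<.008)&(abs((P-B)@U-.04)<.09)&(abs((P-B)@Yb-.038)<.055);g=P[K]
for _ in range(3):
    ce=g.mean(0);n=np.linalg.svd(g-ce,full_matrices=False)[2][2];n*=np.sign(n[2]);g=g[abs((g-ce)@n)<.002]
print('face',len(g),ce,n,'yaw',np.arctan2(-n[1],-n[0]),'face h rel B',np.median((g-B)@N))
E
```

```text
32.9 0.0018641476210742524
button_top [292.5, 183.1] 0.72 [0.414 0.256 0.087]
face 15270 [0.418 0.29  0.078] [-0.423 -0.01   0.906] yaw 0.023640859973467418 face h rel B -0.009255996406187364
```

View pics/w2.png

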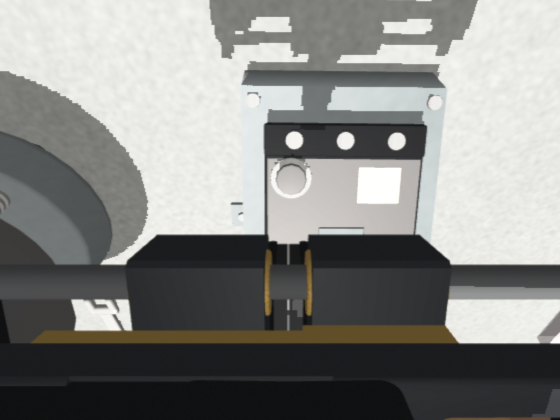

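The button is at pixel (291,180), giving (0.414, 0.256, 0.087). That agrees with the top view and with 38 mm from the lever's line. Now pressing it.

```bash
python3 - <<'E'
from br import *
r=bo(0);B=np.array([.414,.255,.087])
move_linear(B+.015*N,.12,r);f0=np.array(read_contact_force())
for d in np.arange(.004,-.0131,-.0015):
    move_linear(B+d*N,.03);f=(np.array(read_contact_force())-f0)@N;print(round(d,4),round(f,2))
    if f>9:break
wait(.2);print(read_t())
c=shot('top');save(c,'t5',(70,190,180,300),5)
print([(d['xy'],round(d['conf'],2)) for d in tip_of('lever_tip','top')])
move_linear(B+.09*N+.0*U,.15);
from cloud import cloud
c=shot('top');W=cloud(c);m=(abs(W[...,0]-.45)<.08)&(abs(W[...,1]-.295)<.03);P=W[m]
F=np.array([.418,.290,.078]);h=(P-F)@N;k=(h>.022)&(h<.045);print(k.sum(),P[k].mean(0),'u',((P[k]-F)@U).mean())
print(read_t())
E
```

```text
0.004 -0.38
0.0025 -0.68
0.001 -0.17
-0.0005 0.38
-0.002 0.33
-0.0035 1.9
-0.005 1.18
-0.0065 1.26
-0.008 14.84
36.6083
[([112.6, 258.9], 0.52)]
89 [0.444 0.291 0.127] u 0.04519836311613477
37.5583
```

View pics/t5.png

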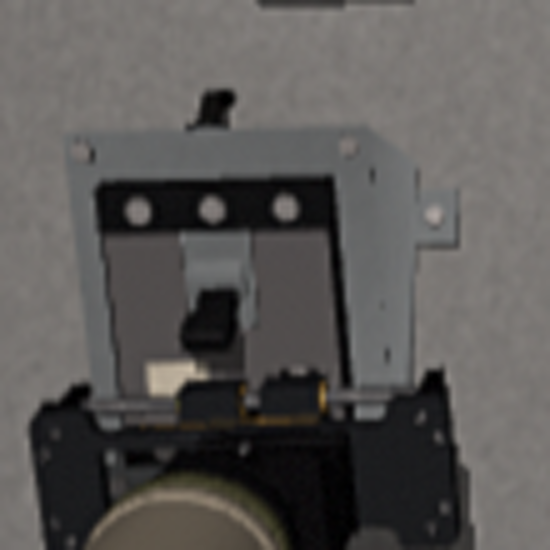

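The crop shows the lever dropped, with its grip now at (212,318), lower on the cover. The depth points moved about 33 mm down the slope. Now I'll push it up from below.

```bash
python3 - <<'E'
from br import *
from cloud import cloud
B=np.array([.414,.255,.087]);L=lambda u,h:B+u*U+.0375*Yb+h*N
def lev():
    W=cloud(shot('top'));P=W[(abs(W[...,0]-.45)<.08)&(abs(W[...,1]-.295)<.03)]
    h=(P-B)@N;k=(h>.011)&(h<.034);return k.sum(),((P[k]-B)@U).mean(),P[k].mean(0)
move_linear(L(.008,.09),.2);move_linear(L(.008,.010),.12);f0=np.array(read_contact_force())
for u in list(np.arange(.02,.0601,.005)):
    move_linear(L(u,.010),.05);f=(np.array(read_contact_force())-f0);print(round(u,3),round(f@U,2),round(f@N,2))
    if f@U<-6:break
wait(.2);move_linear(L(.03,.010),.12);move_linear(L(.0,.11),.2);wait(.1)
print(lev(),read_t())
goto(L(-.02,.16),bo(0))
c=shot('top');save(c,'t6',(70,140,400,310),2.4);print(read_t())
print([(np.round(d['xy']),round(d['conf'],2)) for d in tip_of('lever_tip','top')])
E
```

```text
0.02 -0.44 0.4
0.025 -1.13 -0.1
0.03 -1.26 -0.05
0.035 -0.45 0.92
0.04 -0.29 -0.73
0.045 -0.32 0.23
0.05 0.12 0.64
0.055 -0.07 0.23
0.06 -12.14 6.85
(np.int64(66), np.float64(0.08138789969194339), array([0.475, 0.291, 0.145])) 42.5333
42.9167
[(array([111., 243.]), 0.4)]
```

View pics/t6.png

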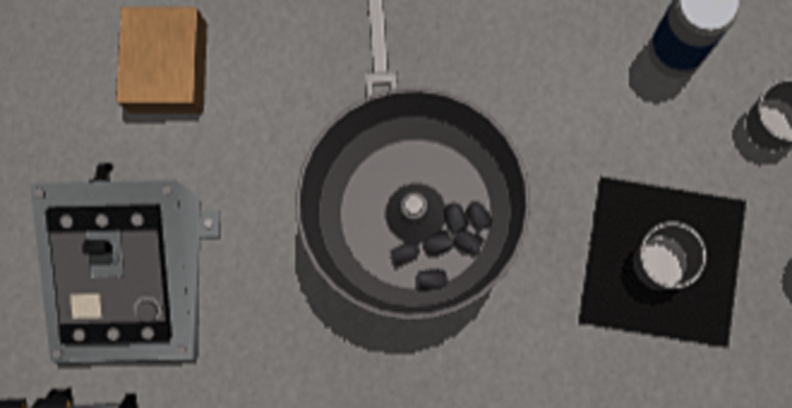

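```bash
python3 -c "
from rig import *
wait(.3);print(read_contact_force(),read_t());hand_in()"
```

```text
[-0.27167395 -0.74004223  0.21327963] 43.2667
the job is handed in; nothing more can be done
```

The job is done and handed in at 43.3 s of the 64 s allowed; the hand-in gives no verdict.

**What I did:** I gripped the cup on the mat from the side and rolled it to pour the nuts into the bowl. I then stood it back on the mat, pressed the test button until it stopped (about 15 N), and pushed the dropped lever up again.

**Last checks:**
- **Nuts:** six are visible on the bowl floor in the final top picture.
- **Cup:** it stands empty on the mat. Depth put it about 5 mm from the mat's centre with a tilt of about 0.02 rad.
- **Lever:** it dropped when the button was pressed. It is now at (0.475, 0.291, 0.145), within 1 mm of where it started.
- **Button:** it looks released in the picture; I did not measure its travel.
- **Can, carton and wrench:** the can and carton look unmoved; only the near end of the wrench shows in the last crop. I did not measure any of them.
- **Robot:** clear of everything.

**Disagreement:** the wrist force was too noisy to confirm the nut count. It fell by about 2.3 N over the pour, where six nuts should give 2.65 N, so the count rests on the pictures.

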